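# Shut the hardware away before sanding

### The job

Sanding is about to start, so shut the hardware away from the dust: with the fingertips push both open drawers of the small two-drawer chest fully home, and push the raised lid of the dark walnut screw box over and down until it is fully shut. Push gently, without forcing or banging anything once it is shut, and only push: do not lift, carry or tip the screw box, do not shove it away from its spot, and leave the other things on the bench undisturbed. Finish with the hand clear of everything.

Things in the scene. Friction and masses are not known exactly. Their poses are not given: they have to be found in the camera images.
- chest: low plywood chest fixed to the bench, 140 deep (x) x 250 wide (y) x 80 high mm, with two green-fronted drawers side by side; origin at the centre of its underside; its drawer side faces its own -x (towards the robot, give or take 0.3 rad), its own +y is its left
- drawer_left (a joint): how far the chest's left (+y) drawer is open, m: 0 = fully home, up to 0.09; it slides along the chest's x axis, out towards -x, against about 1.5 N of friction, and stays where it is left
- drawer_right (a joint): the same for the right (-y) drawer
- pull_left (a point): middle of the outer face of the steel pull bar of the left drawer, 44 mm above the bench; moves with the drawer. The bar is 50 wide (y) x 14 high mm and stands 10 mm proud of the green front, which is 108 wide (y) x 58 high mm, from 11 to 69 mm above the bench. At 0 the green front is flush with the chest, the bar still 10 mm proud of it
- pull_right (a point): the same for the right drawer
- screw_box: loose dark walnut box, the one whose lid stands open, 62 (x) x 150 (y) x 62 mm high when shut, 0.6 kg; origin at the bottom, near the middle (the walls reach from x = -32 to 30 and y = -78 to 72 mm in its own frame). The lid's hinge runs along its own y on its own +x side; the box stands roughly end-on to the robot, its own +x pointing to the robot's left, give or take 0.35 rad
- screw_box_lid (a joint): opening angle of the lid, rad: 0 = shut flat, 1.57 = upright, up to 1.83; starts at 1.1 to 1.5; a stiff hinge (about 0.04 N m): the lid stays at whatever angle it is left, so it must be pushed all the way down
- lid_hinge (a point): point on the lid's hinge line at the middle of its length, 33 mm along +x and 3 mm along -y from the box's origin and 53 mm above its underside; its axes are those of the lid (equal to the box's when shut): -x runs from the hinge to the lid's free edge, y along the hinge, z out of the lid's outer face
- lid_edge (a point): middle of the lid's free edge on its outer face, 65 mm from the hinge line; the lid is 150 long and 9 mm thick, its outer face 9 mm off the hinge line. When shut this point is 62 mm above the bench
- tape_measure: bystander: yellow tape measure, 74x93x34 mm, origin under its centre
- offcut_dark: bystander: dark wooden block, 60x60x45 mm, origin under its centre
- offcut_long: bystander: pale wooden block, 32x130x32 mm, origin under its centre
- block_plane: bystander: blue block plane, 48x171x54 mm, origin under its centre
- glue_bottle: bystander: standing white glue bottle with a blue cap, 49x67x209 mm, origin under its centre

How it is judged:
At the end, for the whole second after the job is handed in: Both drawers are within 5 mm of fully home, the lid is shut to within 0.06 rad, and the screw box stands flat and at rest within 50 mm of where it stood (value of joint each of drawer_left, drawer_right below 0.005 m and value of joint screw_box_lid below 0.06 rad and height (world z) of screw_box below 0.005 m and angle between screw_box's own z axis and vertical below 0.05 rad and distance of screw_box from where it was at the start of the episode below 0.05 m and linear speed of screw_box below 0.01 m/s); the robot touches nothing.
It fails at once if the chest, its drawers or the screw box are forced (fingers pressing with over 60 N) (contact force between the fingers and chest above 60 N or contact force between the fingers and screw_box above 60 N).
It fails at once if the screw box is lifted off the bench or tipped (height (world z) of screw_box above 0.015 m or angle between screw_box's own z axis and vertical above 0.25 rad).
It fails at once if the screw box is shoved more than 50 mm from its spot (distance of screw_box from where it was at the start of the episode above 0.05 m).
It fails at once if a bystander (tape measure, wooden block, plane, glue bottle) is moved more than 25 mm or tipped (distance of any of tape_measure, offcut_dark, offcut_long, block_plane, glue_bottle from where it was at the start of the episode above 0.025 m or angle between glue_bottle's own z axis and vertical above 0.3 rad).
It also fails if it takes over 48 s, if anything falls off the work surface, if the arm or the gripper's body presses on something with over 40 N, if the wrist force passes 120 N, or if a joint passes its speed limit or range.

### The arm

A 6-joint arm with a two-finger parallel gripper is mounted at the origin on a cart in front of the work surface, level with it; the furniture and walls round the work are solid. World frame = base frame: x ahead of the robot, y to its left, z up, the work surface at z = 0. Lengths are in m, angles in rad, forces in N, time in s.
With the tool pointing down it reaches from about 0.425 to 0.95 m from the base axis. Payload 3.5 kg.
Tool frame: the origin (TCP) lies at the very end of the fingers, on their centre line; the grasp point (between the pads) lies ctrl.tcp_to_grasp behind it (ctrl.tcp_to_grasp is the distance from the TCP to the grasp point, in m); z points along the fingers, y is the line along which they close (so a half turn about z gives the same grasp; the last joint's range is limited). The gripper opens to 85 mm and grips with 20 to 120 N. Pads are 22 mm wide; open, the fingers measure 114 mm over their backs; the gripper's body (76 mm by 85 mm) begins 54 mm behind the grasp point. The pads swing forward as they close: fully open they stand 13 mm farther back than shut.
Start: joints at [-1.359, 0.286, 1.577, -0, 1.279, -0.15], TCP at [0.239, -0.631, 0.231] pointing down, gripper open.
Joint ranges: [-2.77, 2.77], [-0.9, 2.22], [0.21, 2.48], [-1.53, 4.67], [0.24, 2.81], [-2.84, 2.84]. Speed limits (rad/s): [2.79, 2.79, 3.14, 3.14, 3.14, 3.14].

### API

Orientations are given as a unit quaternion [x, y, z, w].
In Python, from plant import ctrl gives the robot as it stands.
- The arm moves only by the shell command python3 -m inch 'ROWS' [FORCE]. ROWS is JSON, a list of rows, each an object with "slide": the shift along the tool's x, y, z in cm, a list of three; "turn": the turn about the tool's z in rad; "grip": the finger opening in cm, from 0 to 8.54. A call has 1 to 20 rows; each row is the pose to reach, as a shift and turn from the pose commanded when the call began, along the tool's axes at that moment; what a row does not reach only later rows make up. A row lasts 1/10 s, in which the tool goes at most 50 mm and 8.59 degrees, less where a joint would pass 70% of its speed; a pose out of reach is approached as far as the arm can. A call with a gripper value outside its range is refused whole. The fingers move at their own pace and stop on an object; FORCE is the grip in N (left out, the last holds). Time passes only in rows, so rows that repeat a pose let the fingers close. It gives the time, the measured TCP pose, the force, the opening and the grip force at its end, in the units of the state.
- ctrl.get_state(): the state, without advancing time (a new reading comes with each control period).
- ctrl.read_camera(name): name is "scene" or "side" or "wrist"; returns (picture, depth): 480x640x3 uint8, red, green, blue; 480x640 float32, m along the optical axis (not along the pixel's ray), 0 where there is no reading.
- ctrl.camera_info(name): a dict with "K" (3x3 intrinsics, pixels), "D" ([k1, k2, p1, p2, k3] as OpenCV has them; the pictures are not rectified), "camera_from_world" (4x4, takes a point from world to camera coordinates); the wrist camera has in their place "T_tool_cam" (4x4, takes a point from camera to tool coordinates, whose origin is the TCP and whose axes are the flange's). Camera axes: x right, y down, z forward; pixel columns grow to the right and rows downward; lengths in m; the calibration is good to about 2 mm. A picture is of the moment at which its call begins: read the wrist's pose just before it. camera_info takes no time and is no camera call.
- ctrl.sign_off(): hands the job in; it is judged then, once.
The state is a dict: "time": time; "qpos": joint angles; "dq": joint speeds; "joint_efforts": joint torques, N m; "eef_pos": TCP position; "tcp_rot": TCP orientation; "contact_force": force on the tool from outside, world axes, zero at the start; "wrist_torque": the same for the moment, N m; "opening": opening from 0.0 (shut) to 1.0 (fully open); "finger_force": force on a finger pad.
Only numpy, scipy, OpenCV 4.12 (cv2) and the standard library are available. Lean on these libraries where they do the work, as an engineer would, in place of code of your own. Each camera call takes 0.05 s, during which the arm holds its last target. There are 200 camera calls.

## Working session

There is one attempt and no reset: what is moved stays moved. The work goes in short steps, Python scripts to look and compute and a shell command to move; the robot and the scene stay as the last step left them, time stands still between calls to the robot, and variables do not carry over. Pictures are saved under pics/ and viewed, at most 10 in all, crops included, and the job is handed in when it is done.

```bash
mkdir -p pics; ls; python3 - <<'E'
from plant import ctrl
import cv2,numpy as np
s=ctrl.get_state();print(s['time'],s['eef_pos'],s['tcp_rot'],s['opening'],ctrl.tcp_to_grasp)
for n in ('scene','side'):
    p,d=ctrl.read_camera(n);cv2.imwrite(f'pics/{n}0.png',p[:,:,::-1]);np.savez(f'pics/{n}0.npz',p=p,d=d)
    i=ctrl.camera_info(n);print(n,i['K'],i['D'],np.linalg.inv(i['camera_from_world']).round(3))
E
```

```text
pics
0.0 [ 0.23880447 -0.63063937  0.22994331] [ 9.83681441e-01  1.79915015e-01 -3.40722058e-05 -1.18678780e-03] 0.9982372464531598 0.0187
scene [[572.56947355   0.         323.03056567]
 [  0.         572.56947355 235.86225463]
 [  0.           0.           1.        ]] [-0.00279695  0.          0.          0.          0.        ] [[ 0.819 -0.421  0.391 -0.136]
 [-0.574 -0.575  0.583 -1.075]
 [-0.021 -0.702 -0.712  1.417]
 [ 0.     0.     0.     1.   ]]
side [[622.49323891   0.         318.60267355]
 [  0.         622.49323891 243.68167581]
 [  0.           0.           1.        ]] [-0.05437568  0.          0.          0.          0.        ] [[-0.987 -0.04   0.153  0.261]
 [-0.157  0.397 -0.904  1.844]
 [-0.025 -0.917 -0.398  0.867]
 [ 0.     0.     0.     1.   ]]
```

View pics/scene0.png

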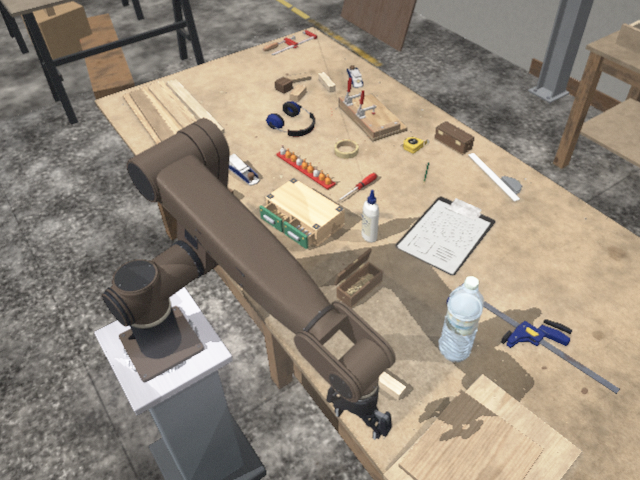

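View pics/side0.png

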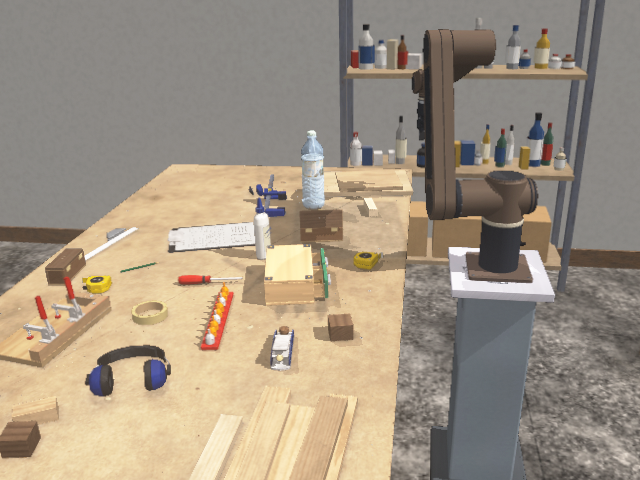

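```bash
cat > h.py <<'E'
import numpy as np,cv2
from plant import ctrl
def cloud(n,d,T=None):
    i=ctrl.camera_info(n);K=np.array(i['K']);D=np.array(i['D'])
    v,u=np.mgrid[:480,:640]
    q=cv2.undistortPoints(np.stack([u.ravel(),v.ravel()],1).astype(np.float64)[:,None],K,D)[:,0]
    P=np.c_[q,np.ones(len(q))]*d.reshape(-1,1)
    T=np.linalg.inv(i['camera_from_world']) if T is None else T@np.array(i['T_tool_cam'])
    W=P@T[:3,:3].T+T[:3,3]; W[d.ravel()==0]=np.nan
    return W.reshape(480,640,3)
E
python3 - <<'E'
from h import *
img=np.zeros((600,700,3),np.uint8)+60
Z=np.full((600,700),-1.)
for n in('scene','side'):
    f=np.load(f'pics/{n}0.npz');W=cloud(n,f['d'])
    hsv=cv2.cvtColor(f['p'],cv2.COLOR_RGB2HSV)
    m=np.isfinite(W[...,0])&(W[...,2]>-.01)&(W[...,2]<.25)
    w=W[m];c=f['p'][m][:,::-1]
    # row: x from .9 down to .25 ; col: y from .5 to -.6 ; 1.5 mm... 600px/m
    r=((.95-w[:,0])*700).astype(int);k=((.4-w[:,1])*700).astype(int)
    for a,b,z,cc in zip(r,k,w[:,2],c):
        if 0<=a<600 and 0<=b<700 and z>Z[a,b]: Z[a,b]=z;img[a,b]=cc
    g=m&(hsv[...,0]>60)&(hsv[...,0]<90)&(hsv[...,1]>120)&(W[...,0]<.8)
    q=W[g];print(n,'green',len(q),q.min(0).round(3),q.max(0).round(3))
cv2.imwrite('pics/top0.png',cv2.medianBlur(img,3));np.save('pics/Z0.npy',Z)
E
```

```text
Traceback (most recent call last):
ValueError: zero-size array to reduction operation minimum which has no identity
```

```bash
python3 - <<'E'
from h import *
for n,px in(('scene',[(300,210),(298,240),(285,236),(272,220),(370,220),(355,290),(450,240)]),('side',[(290,270),(322,275),(341,327),(367,262),(320,225)])):
    f=np.load(f'pics/{n}0.npz');W=cloud(n,f['d'])
    for u,v in px: print(n,u,v,f['d'][v,u],W[v,u].round(3),f['p'][v,u])
E
```

```text
scene 300 210 1.9664191 [0.605 0.168 0.081] [251 236 196]
scene 298 240 1.9204366 [0.54  0.085 0.041] [83 97 92]
scene 285 236 1.9792119 [0.53  0.154 0.01 ] [175 155 127]
scene 272 220 1.971524 [0.514 0.207 0.055] [201 204 209]
scene 370 220 1.8817273 [ 0.748 -0.036  0.11 ] [193 189 170]
scene 355 290 1.7639669 [ 0.564 -0.199  0.042] [178 162 131]
scene 450 240 1.9548699 [ 0.977 -0.192  0.006] [230 230 226]
side 290 270 1.8094015 [0.618 0.25  0.079] [253 235 180]
side 322 275 1.8713874 [0.534 0.187 0.036] [164 133  98]
side 341 327 1.5882162 [0.44  0.483 0.039] [110  85  68]
side 367 262 1.9771506 [0.41  0.054 0.024] [164 136  37]
side 320 225 2.1606667 [ 0.59  -0.137  0.067] [101  82  65]
```

```bash
python3 - <<'E'
from h import *
S=900;img=np.zeros((600,790,3),np.uint8)+60
Z=np.full((600,790),-1.)
for n in('scene','side'):
    f=np.load(f'pics/{n}0.npz');W=cloud(n,f['d'])
    hsv=cv2.cvtColor(f['p'],cv2.COLOR_RGB2HSV)
    m=np.isfinite(W[...,0])&(W[...,2]>-.01)&(W[...,2]<.25)
    w=W[m];c=f['p'][m][:,::-1]
    r=((.92-w[:,0])*S).astype(int);k=((.52-w[:,1])*S).astype(int)
    for a,b,z,cc in zip(r,k,w[:,2],c):
        for a2 in(a,a+1):
          for b2 in (b,b+1):
            if 0<=a2<600 and 0<=b2<790 and z>Z[a2,b2]: Z[a2,b2]=z;img[a2,b2]=cc
cv2.imwrite('pics/top0.png',img);np.save('pics/Z0.npy',Z)
E
```

```text
(no output)
```

View pics/top0.png

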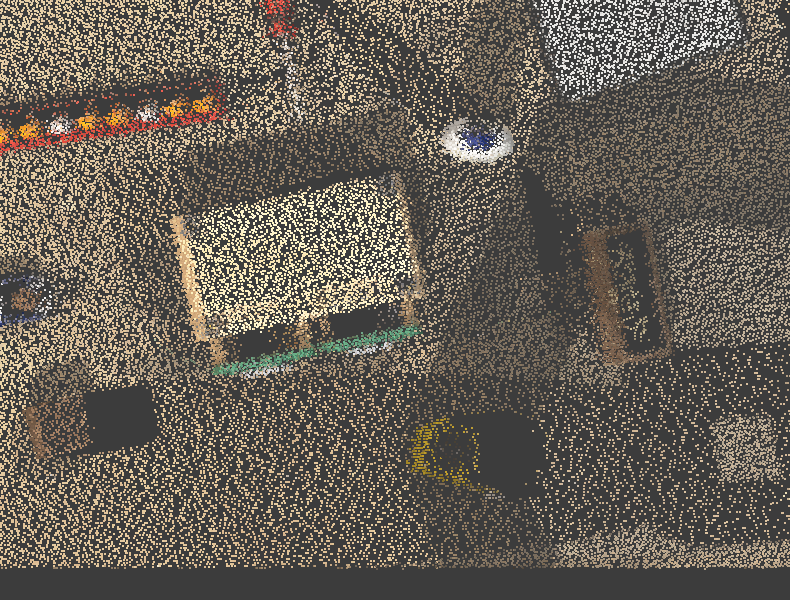

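```bash
python3 - <<'E'
from h import *
C=[];H=[]
for n in('scene','side'):
    f=np.load(f'pics/{n}0.npz');W=cloud(n,f['d'])
    hsv=cv2.cvtColor(f['p'],cv2.COLOR_RGB2HSV)
    m=np.isfinite(W[...,0]);w=W[m];h=hsv[m];
    top=(w[:,2]>.074)&(w[:,2]<.088)&(w[:,0]>.5)&(w[:,0]<.75)&(w[:,1]>.03)&(w[:,1]<.35)&(h[:,1]<120)
    t=w[top];print(n,'top',len(t),np.median(t[:,2]),cv2.minAreaRect((t[:,:2]*1000).astype(np.float32)))
    C.append(w);H.append(h)
    be=(np.abs(w[:,2])<.02)&(w[:,0]>.4)&(w[:,0]<.5)&(w[:,1]>.1)&(w[:,1]<.25);print('bench z',np.median(w[be][:,2]))
    x=(w[:,0]>.49)&(w[:,0]<.70)&(w[:,1]<-.11)&(w[:,1]>-.26)
    l=w[x&(w[:,2]>.075)&(w[:,2]<.2)]
    if len(l)>20:
        print('lid',len(l),l.min(0).round(3),l.max(0).round(3))
        c=l.mean(0);u,s,v=np.linalg.svd(l-c);print(c.round(3),s,v.round(3).tolist())
        for k in range(6): print(np.percentile((l-c)@v[0],[0,2,98,100]).round(3)) if k==0 else None
    b=w[x&(w[:,2]>.047)&(w[:,2]<.06)];print('rim',len(b),cv2.minAreaRect((b[:,:2]*1000).astype(np.float32)))
w=np.vstack(C);h=np.vstack(H)
g=(h[:,0]>50)&(h[:,0]<95)&(h[:,1]>90)&(w[:,0]>.45)&(w[:,0]<.65)&(w[:,1]>.03)&(w[:,1]<.35)&(w[:,2]>.005)&(w[:,2]<.09)
q=w[g];print('green',len(q))
for nm,s in(('R',q[:,1]<.165),('L',q[:,1]>.19)):
    p=q[s]; k=np.polyfit(p[:,1],p[:,0],1);print(nm,len(p),'slope',k,p.min(0).round(3),p.max(0).round(3))
E
```

```text
scene top 1757 0.08366255833443148 ((618.1275634765625, 182.71295166015625), (190.06756591796875, 259.0740661621094), 12.689719200134277)
bench z nan
lid 302 [ 0.515 -0.177  0.075] [ 0.666 -0.139  0.129]
[ 0.586 -0.159  0.106] [0.7782528  0.2674049  0.04420786] [[-0.984, -0.178, -0.021], [-0.009, 0.168, -0.986], [0.179, -0.97, -0.167]]
[-0.082 -0.077  0.068  0.071]
rim 332 ((595.9776000976562, -179.83970642089844), (156.57322692871094, 70.05130767822266), 11.183752059936523)
side top 1678 0.07878301591917702 ((635.3814697265625, 189.06802368164062), (139.41824340820312, 267.2835388183594), 11.781647682189941)
bench z -0.0014157398424063383
lid 537 [ 0.515 -0.181  0.075] [ 0.666 -0.124  0.119]
[ 0.589 -0.151  0.096] [0.99250588 0.29240443 0.14489779] [[-0.983, -0.183, -0.004], [0.061, -0.348, 0.936], [0.172, -0.92, -0.353]]
[-0.076 -0.072  0.071  0.074]
rim 109 ((588.6009521484375, -147.71841430664062), (147.4663543701172, 27.75091552734375), 9.069008827209473)
green 400
R 201 slope [-0.19075038  0.56327651] [0.53  0.052 0.018] [0.557 0.164 0.08 ]
L 151 slope [-0.19204335  0.5610638 ] [0.504 0.191 0.014] [0.529 0.283 0.081]
  return _methods._mean(a, axis=axis, dtype=dtype,
  ret = ret.dtype.type(ret / rcount)
```

```bash
python3 - <<'E'
from h import *
f=np.load('pics/scene0.npz');W=cloud('scene',f['d'])
for u,v in[(457,350),(465,300),(470,285)]:print(W[v,u].round(3))
E
python3 -m inch '[{"slide":[6,-4,0],"turn":0.05,"grip":0},{"slide":[10,-7.5,0],"turn":0.1,"grip":0},{"slide":[14,-10,0],"turn":0.175,"grip":0},{"slide":[18,-13,0],"turn":0.175,"grip":0},{"slide":[22,-16,0],"turn":0.175,"grip":0}]'
```

```text
[ 0.648 -0.549  0.069]
[ 0.654 -0.531  0.267]
[ 0.669 -0.524  0.309]
time: 0.6
eef_pos: [0.3767, -0.4204, 0.2307]
tcp_rot: [0.996, 0.093, -0.0, -0.0]
contact_force: [0.5, -0.4, 0.7]
opening: 0.141
finger_force: 0.0
```

```bash
python3 -m inch '[{"slide":[3,-3,0],"turn":0,"grip":0},{"slide":[6,-6,0],"turn":0,"grip":0},{"slide":[9,-9,0],"turn":0,"grip":0},{"slide":[12,-12,0],"turn":0,"grip":0},{"slide":[15,-15,0],"turn":0,"grip":0},{"slide":[18,-18,0],"turn":0,"grip":0},{"slide":[21,-21,0],"turn":0,"grip":0},{"slide":[24.4,-24.7,0],"turn":0,"grip":0},{"slide":[24.4,-24.7,0],"turn":0,"grip":0},{"slide":[24.4,-24.7,0],"turn":0,"grip":0},{"slide":[24.4,-24.7,0],"turn":0,"grip":0}]'
python3 - <<'E'
from h import *
from scipy.spatial.transform import Rotation as R
s=ctrl.get_state();T=np.eye(4);T[:3,:3]=R.from_quat(s['tcp_rot']).as_matrix();T[:3,3]=s['eef_pos']
p,d=ctrl.read_camera('wrist');cv2.imwrite('pics/wrist1.png',p[:,:,::-1])
W=cloud('wrist',d,T);np.savez('pics/w1.npz',p=p,W=W)
m=np.isfinite(W[...,0])
x=m&(W[...,0]>.48)&(W[...,0]<.70)&(W[...,1]<-.09)&(W[...,1]>-.28)
l=W[x&(W[...,2]>.065)&(W[...,2]<.15)];print(len(l),l.min(0).round(3),l.max(0).round(3))
for a in np.arange(.05,.15,.01):
    b=l[(l[:,2]>a)&(l[:,2]<a+.01)]
    if len(b):print(round(a,2),len(b),b.mean(0).round(3),np.percentile(b[:,1],[5,95]).round(3))
E
```

```text
time: 1.7
eef_pos: [0.5695, -0.1349, 0.2308]
tcp_rot: [0.996, 0.093, -0.001, -0.0]
contact_force: [-0.2, 0.3, -0.4]
opening: 0.004
finger_force: 0.0
6796 [ 0.516 -0.177  0.065] [ 0.665 -0.129  0.123]
0.06 322 [ 0.594 -0.143  0.068] [-0.155 -0.132]
0.07 702 [ 0.594 -0.145  0.075] [-0.158 -0.133]
0.08 753 [ 0.595 -0.147  0.085] [-0.16  -0.136]
0.09 859 [ 0.596 -0.149  0.095] [-0.162 -0.138]
0.1 934 [ 0.596 -0.152  0.105] [-0.165 -0.14 ]
0.11 3102 [ 0.598 -0.158  0.116] [-0.172 -0.145]
0.12 124 [ 0.591 -0.161  0.121] [-0.163 -0.158]
```

View pics/wrist1.png

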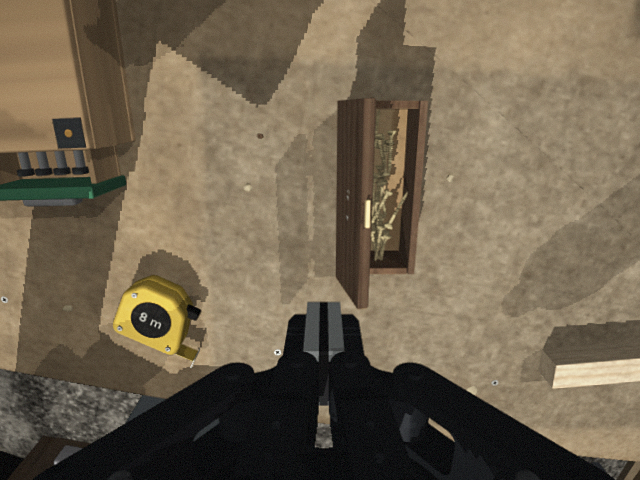

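```bash
python3 -m inch '[{"slide":[0,0,0],"turn":0,"grip":0},{"slide":[0,0,2],"turn":0,"grip":0}]'
```

```text
time: 1.95
eef_pos: [0.5715, -0.1364, 0.2147]
tcp_rot: [0.996, 0.092, 0.003, 0.002]
contact_force: [0.0, -0.1, -0.1]
opening: 0.003
finger_force: 0.0
```

```bash
python3 -m inch '[{"slide":[1,-1.3,0],"turn":0,"grip":0},{"slide":[1.5,-2.4,0],"turn":0,"grip":0},{"slide":[1.5,-2.4,2],"turn":0,"grip":0},{"slide":[1.5,-2.4,5],"turn":0,"grip":0},{"slide":[1.5,-2.4,8],"turn":0,"grip":0},{"slide":[1.5,-2.4,10.5],"turn":0,"grip":0},{"slide":[1.5,-2.4,10.7],"turn":0,"grip":0},{"slide":[1.5,-2.4,10.7],"turn":0,"grip":0},{"slide":[1.5,-2.4,10.7],"turn":0,"grip":0}]'
```

```text
time: 2.85
eef_pos: [0.5819, -0.1082, 0.1067]
tcp_rot: [0.996, 0.093, 0.002, 0.001]
contact_force: [0.6, -0.5, 0.4]
opening: -0.001
finger_force: 0.0
```

```bash
python3 -m inch '[{"slide":[0,1,0],"turn":0,"grip":0},{"slide":[0,2,0],"turn":0,"grip":0},{"slide":[0,2.5,0],"turn":0,"grip":0},{"slide":[0,2.9,0],"turn":0,"grip":0},{"slide":[0,3.3,0],"turn":0,"grip":0},{"slide":[0,3.7,0.1],"turn":0,"grip":0},{"slide":[0,4.1,0.25],"turn":0,"grip":0},{"slide":[0,4.6,0.5],"turn":0,"grip":0},{"slide":[0,4.8,0.6],"turn":0,"grip":0},{"slide":[0,5.1,0.8],"turn":0,"grip":0},{"slide":[0,5.5,0.95],"turn":0,"grip":0},{"slide":[0,5.5,0.95],"turn":0,"grip":0},{"slide":[0,5.5,0.95],"turn":0,"grip":0}]'
python3 - <<'E'
from h import *
from scipy.spatial.transform import Rotation as R
s=ctrl.get_state();T=np.eye(4);T[:3,:3]=R.from_quat(s['tcp_rot']).as_matrix();T[:3,3]=s['eef_pos']
p,d=ctrl.read_camera('wrist');cv2.imwrite('pics/wrist2.png',p[:,:,::-1])
E
```

```text
time: 4.15
eef_pos: [0.5903, -0.1622, 0.0945]
tcp_rot: [0.996, 0.093, -0.0, -0.0]
contact_force: [-0.5, 0.3, 0.9]
opening: 0.0
finger_force: 0.0
```

View pics/wrist2.png

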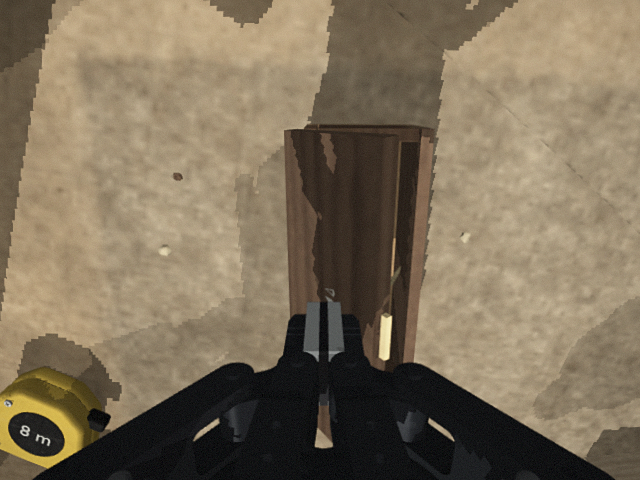

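```bash
python3 -m inch '[{"slide":[0,0.4,0.3],"turn":0,"grip":0},{"slide":[0,0.8,0.65],"turn":0,"grip":0},{"slide":[0,1.1,1.0],"turn":0,"grip":0},{"slide":[0,1.4,1.45],"turn":0,"grip":0},{"slide":[0,1.6,1.8],"turn":0,"grip":0},{"slide":[0,1.8,2.1],"turn":0,"grip":0},{"slide":[0,1.9,2.4],"turn":0,"grip":0},{"slide":[0,2.0,2.7],"turn":0,"grip":0},{"slide":[0,2.0,2.7],"turn":0,"grip":0},{"slide":[0,2.0,2.7],"turn":0,"grip":0}]'; python3 -m inch '[{"slide":[0,0.1,0.2],"turn":0,"grip":0},{"slide":[0,0.1,0.4],"turn":0,"grip":0},{"slide":[0,0.1,0.4],"turn":0,"grip":0}]'
```

```text
time: 5.2
eef_pos: [0.5938, -0.1814, 0.0673]
tcp_rot: [0.996, 0.093, -0.001, -0.0]
contact_force: [-0.2, 0.5, 0.1]
opening: -0.002
finger_force: 0.0
time: 5.5
eef_pos: [0.5943, -0.1827, 0.0636]
tcp_rot: [0.996, 0.093, -0.0, -0.0]
contact_force: [1.0, -0.1, -0.6]
opening: 0.003
finger_force: 0.0
```

```bash
python3 -m inch '[{"slide":[0,0,0.1],"turn":0,"grip":0},{"slide":[0,0,0.2],"turn":0,"grip":0},{"slide":[0,0,0.2],"turn":0,"grip":0}]'; python3 -m inch '[{"slide":[0,0,0.05],"turn":0,"grip":0},{"slide":[0,0,0.1],"turn":0,"grip":0},{"slide":[0,0,0.1],"turn":0,"grip":0}]'
```

```text
time: 5.8
eef_pos: [0.5945, -0.1828, 0.0621]
tcp_rot: [0.996, 0.093, 0.0, 0.0]
contact_force: [-1.0, -0.5, 2.0]
opening: 0.001
finger_force: 0.9
time: 6.1
eef_pos: [0.5946, -0.1829, 0.062]
tcp_rot: [0.996, 0.093, -0.0, 0.0]
contact_force: [-2.2, -0.3, 7.3]
opening: 0.0
finger_force: 3.2
```

```bash
python3 -m inch '[{"slide":[0,0,-3],"turn":0,"grip":0},{"slide":[0,0,-6],"turn":0,"grip":0},{"slide":[-1,-5,-9],"turn":0,"grip":0},{"slide":[-2,-9,-9],"turn":0,"grip":0},{"slide":[-3,-13,-9],"turn":0,"grip":0},{"slide":[-4,-17,-9],"turn":0,"grip":0},{"slide":[-5.1,-21,-9],"turn":0,"grip":0},{"slide":[-5.1,-25,-9],"turn":0,"grip":0},{"slide":[-5.1,-29,-9],"turn":0,"grip":0},{"slide":[-5.1,-30,-9],"turn":0,"grip":0},{"slide":[-5.1,-30,-9],"turn":0,"grip":0},{"slide":[-5.1,-30,-9],"turn":0,"grip":0},{"slide":[-5.1,-30,-9],"turn":0,"grip":0}]'
python3 - <<'E'
from h import *
from scipy.spatial.transform import Rotation as R
s=ctrl.get_state();T=np.eye(4);T[:3,:3]=R.from_quat(s['tcp_rot']).as_matrix();T[:3,3]=s['eef_pos']
p,d=ctrl.read_camera('wrist');cv2.imwrite('pics/wrist3.png',p[:,:,::-1])
W=cloud('wrist',d,T);h=cv2.cvtColor(p,cv2.COLOR_RGB2HSV);m=np.isfinite(W[...,0])
b=W[m&(W[...,0]>.52)&(W[...,0]<.66)&(W[...,1]>-.26)&(W[...,1]<-.11)&(W[...,2]>.02)&(W[...,2]<.12)]
print('lid z',len(b),np.percentile(b[:,2],[50,95,100]) if len(b) else 0)
w=W[m];hh=h[m];g=(hh[:,0]>50)&(hh[:,0]<95)&(hh[:,1]>90)&(w[:,0]>.45)&(w[:,0]<.6);q=w[g]
for s in(q[:,1]<.165,q[:,1]>.19):
    if s.sum()>20:print(np.polyfit(q[s][:,1],q[s][:,0],1))
E
```

```text
time: 7.4
eef_pos: [0.489, 0.1014, 0.1508]
tcp_rot: [0.996, 0.092, 0.0, 0.0]
contact_force: [0.3, -0.8, -1.1]
opening: 0.001
finger_force: 0.0
lid z 0 0
[-0.15538298  0.55054254]
[-0.20686992  0.56837589]
```

View pics/wrist3.png

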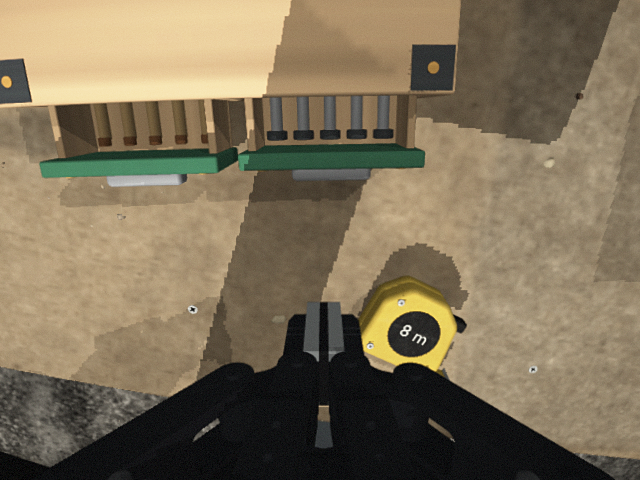

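```bash
python3 -m inch '[{"slide":[1,0,3],"turn":0,"grip":0},{"slide":[1,0,6],"turn":0,"grip":0},{"slide":[1,0,9],"turn":0,"grip":0},{"slide":[1,0,11],"turn":0,"grip":0},{"slide":[1,0,11.9],"turn":0,"grip":0},{"slide":[1,0,11.9],"turn":0,"grip":0},{"slide":[1.8,0,11.9],"turn":0,"grip":0},{"slide":[2.3,0,11.9],"turn":0,"grip":0},{"slide":[2.8,0,11.9],"turn":0,"grip":0},{"slide":[3.3,0,11.9],"turn":0,"grip":0},{"slide":[3.8,0,11.9],"turn":0,"grip":0},{"slide":[4.3,0,11.9],"turn":0,"grip":0},{"slide":[4.8,0,11.9],"turn":0,"grip":0},{"slide":[5.3,0,11.9],"turn":0,"grip":0},{"slide":[5.8,0,11.9],"turn":0,"grip":0},{"slide":[6.1,0,11.9],"turn":0,"grip":0},{"slide":[6.1,0,11.9],"turn":0,"grip":0}]'
```

```text
time: 9.15
eef_pos: [0.5492, 0.1139, 0.0318]
tcp_rot: [0.996, 0.093, 0.001, 0.0]
contact_force: [-0.4, -0.1, 1.1]
opening: -0.004
finger_force: 0.0
```

```bash
for i in 1; do python3 -m inch '[{"slide":[0.2,0,0],"turn":0,"grip":0},{"slide":[0.4,0,0],"turn":0,"grip":0},{"slide":[0.4,0,0],"turn":0,"grip":0}]'; done; python3 -m inch '[{"slide":[0.15,0,0],"turn":0,"grip":0},{"slide":[0.3,0,0],"turn":0,"grip":0},{"slide":[0.3,0,0],"turn":0,"grip":0}]'
```

```text
time: 9.45
eef_pos: [0.5526, 0.1146, 0.0318]
tcp_rot: [0.996, 0.093, 0.0, 0.0]
contact_force: [0.3, 0.3, -0.3]
opening: -0.004
finger_force: 0.3
time: 9.75
eef_pos: [0.5556, 0.1152, 0.0318]
tcp_rot: [0.996, 0.093, 0.0, 0.0]
contact_force: [-1.2, -0.0, -0.0]
opening: -0.003
finger_force: 0.5
```

```bash
python3 -m inch '[{"slide":[0.1,0,0],"turn":0,"grip":0},{"slide":[0.2,0,0],"turn":0,"grip":0},{"slide":[0.2,0,0],"turn":0,"grip":0}]'; python3 -m inch '[{"slide":[0.1,0,0],"turn":0,"grip":0},{"slide":[0.2,0,0],"turn":0,"grip":0},{"slide":[0.2,0,0],"turn":0,"grip":0}]'
```

```text
time: 10.05
eef_pos: [0.5575, 0.1156, 0.0318]
tcp_rot: [0.996, 0.093, 0.0, -0.0]
contact_force: [-1.7, -0.8, -0.1]
opening: -0.003
finger_force: 0.5
time: 10.35
eef_pos: [0.5577, 0.1157, 0.0317]
tcp_rot: [0.996, 0.094, -0.003, 0.0]
contact_force: [-6.5, -1.5, 5.0]
opening: -0.0
finger_force: 3.5
```

```bash
python3 -m inch '[{"slide":[-1.5,0,0],"turn":0,"grip":0},{"slide":[-4,0,0],"turn":0,"grip":0},{"slide":[-6,0,0],"turn":0,"grip":0},{"slide":[-6,-3,0],"turn":0,"grip":0},{"slide":[-6,-6,0],"turn":0,"grip":0},{"slide":[-6,-9,0],"turn":0,"grip":0},{"slide":[-6,-11.4,0],"turn":0,"grip":0},{"slide":[-6,-11.4,0],"turn":0,"grip":0},{"slide":[-5,-11.4,0],"turn":0,"grip":0},{"slide":[-4.3,-11.4,0],"turn":0,"grip":0},{"slide":[-3.8,-11.4,0],"turn":0,"grip":0},{"slide":[-3.3,-11.4,0],"turn":0,"grip":0},{"slide":[-2.8,-11.4,0],"turn":0,"grip":0},{"slide":[-2.3,-11.4,0],"turn":0,"grip":0},{"slide":[-1.8,-11.4,0],"turn":0,"grip":0},{"slide":[-1.3,-11.4,0],"turn":0,"grip":0},{"slide":[-0.9,-11.4,0],"turn":0,"grip":0},{"slide":[-0.6,-11.4,0],"turn":0,"grip":0},{"slide":[-0.6,-11.4,0],"turn":0,"grip":0}]'; python3 -m inch '[{"slide":[0.1,0,0],"turn":0,"grip":0},{"slide":[0.2,0,0],"turn":0,"grip":0},{"slide":[0.2,0,0],"turn":0,"grip":0}]'
```

```text
time: 12.25
eef_pos: [0.5329, 0.2271, 0.0318]
tcp_rot: [0.996, 0.093, 0.001, -0.0]
contact_force: [0.0, -0.6, -0.3]
opening: -0.001
finger_force: 0.0
time: 12.55
eef_pos: [0.5342, 0.2275, 0.0319]
tcp_rot: [0.996, 0.093, 0.0, -0.0]
contact_force: [-0.7, -0.8, 0.3]
opening: 0.0
finger_force: 0.5
```

```bash
python3 -m inch '[{"slide":[0.1,0,0],"turn":0,"grip":0},{"slide":[0.2,0,0],"turn":0,"grip":0},{"slide":[0.2,0,0],"turn":0,"grip":0}]';python3 -m inch '[{"slide":[0.1,0,0],"turn":0,"grip":0},{"slide":[0.2,0,0],"turn":0,"grip":0},{"slide":[0.2,0,0],"turn":0,"grip":0}]'
```

```text
time: 12.85
eef_pos: [0.5347, 0.2275, 0.0318]
tcp_rot: [0.996, 0.093, -0.002, 0.0]
contact_force: [-6.0, -1.5, 4.5]
opening: -0.0
finger_force: 3.0
time: 13.15
eef_pos: [0.5347, 0.2276, 0.0318]
tcp_rot: [0.996, 0.094, -0.005, 0.001]
contact_force: [-11.1, -2.6, 9.6]
opening: -0.003
finger_force: 5.9
```

```bash
python3 -m inch '[{"slide":[-2,0,0],"turn":0,"grip":0},{"slide":[-4,0,0],"turn":0,"grip":0},{"slide":[-6,0,-2],"turn":0,"grip":0},{"slide":[-6,0,-6],"turn":0,"grip":0},{"slide":[-6,0,-10],"turn":0,"grip":0},{"slide":[-6,2,-14],"turn":0,"grip":0},{"slide":[-6,5,-18],"turn":0,"grip":0},{"slide":[-6,8,-20],"turn":0,"grip":0},{"slide":[-6,12,-20],"turn":0,"grip":0},{"slide":[-6,16,-20],"turn":0,"grip":0},{"slide":[-6,16,-20],"turn":0,"grip":0},{"slide":[-6,16,-20],"turn":0,"grip":0},{"slide":[-6,16,-20],"turn":0,"grip":0}]'
python3 - <<'E'
from h import *
from scipy.spatial.transform import Rotation as R
s=ctrl.get_state();T=np.eye(4);T[:3,:3]=R.from_quat(s['tcp_rot']).as_matrix();T[:3,3]=s['eef_pos']
for n in('wrist','side'):
    p,d=ctrl.read_camera(n);cv2.imwrite(f'pics/{n}4.png',p[:,:,::-1])
    W=cloud(n,d,T if n=='wrist' else None);h=cv2.cvtColor(p,cv2.COLOR_RGB2HSV);m=np.isfinite(W[...,0])
    b=W[m&(W[...,0]>.53)&(W[...,0]<.65)&(W[...,1]>-.25)&(W[...,1]<-.13)&(W[...,2]>.045)&(W[...,2]<.13)]
    if len(b):
        k=np.linalg.lstsq(np.c_[b[:,:2],np.ones(len(b))],b[:,2],rcond=None)[0]
        print(n,'lid z',len(b),np.percentile(b[:,2],[5,50,95]),k,b.min(0),b.max(0))
E
```

```text
time: 14.45
eef_pos: [0.5089, 0.0603, 0.2317]
tcp_rot: [0.996, 0.094, 0.0, -0.0]
contact_force: [-0.5, -0.4, -0.4]
opening: 0.002
finger_force: 0.0
wrist lid z 8836 [0.04969702 0.0618578  0.06323608] [ 0.03432438 -0.14129048  0.01610119] [ 0.53001076 -0.22379701  0.0450042 ] [ 0.64999353 -0.13573225  0.06460299]
side lid z 352 [0.04760369 0.05891862 0.06362311] [ 0.01192547 -0.08530287  0.03588566] [ 0.53007465 -0.22658722  0.04528814] [ 0.6496878  -0.13390517  0.06729046]
```

View pics/wrist4.png

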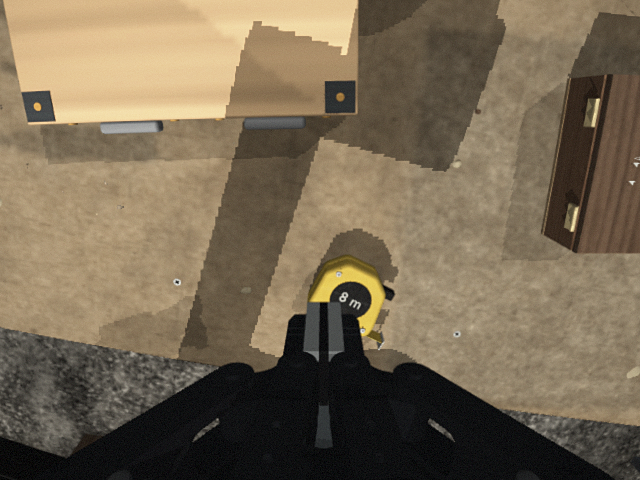

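```bash
python3 - <<'E'
from h import *
from scipy.spatial.transform import Rotation as R
s=ctrl.get_state();T=np.eye(4);T[:3,:3]=R.from_quat(s['tcp_rot']).as_matrix();T[:3,3]=s['eef_pos']
p,d=ctrl.read_camera('wrist');W=cloud('wrist',d,T);m=np.isfinite(W[...,0])
t=(W[...,1]+.18+(-.18)*(W[...,0]-.59))
b=W[m&(W[...,0]>.53)&(W[...,0]<.65)&(abs(t)<.022)&(W[...,2]>.03)]
print(len(b),np.percentile(b[:,2],[5,50,95]),np.linalg.lstsq(np.c_[b[:,:2],np.ones(len(b))],b[:,2],rcond=None)[0])
E
```

```text
5511 [0.06091983 0.06211379 0.06332482] [-0.00201482  0.00137965  0.06354088]
```

The lid is flat at 62 mm (slope about 0.001), both drawers are flush, and the hand is clear.

```bash
python3 -c "
from plant import ctrl
print(ctrl.sign_off())"
```

```text
the job is handed in; nothing more can be done
None
```

Both drawers are fully home, the screw box lid is fully shut, the hand is clear, and the job was handed in at about 14.5 s; the highest force I read was about 15 N, and I saw no contact with the other things on the bench.

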